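# Read a UV curing lamp through its measuring port

### The arm

A 6-joint arm with a two-finger parallel gripper is mounted at the origin on the work surface. World frame = base frame: x ahead of the robot, y to its left, z up, the work surface at z = 0. Lengths are in mm, angles in rad, forces in N, time in s.
With the tool pointing down it reaches from about 225 to 725 mm from the base axis. Payload 3.1 kg.
Tool frame: the origin (TCP) lies on the centre line of the jaws, within the pads' length; the fingertips stand 17 mm ahead of it and the grasp point (between the pads) lies 2 mm behind it; z points along the fingers, y is the line along which they close (so a half turn about z gives the same grasp; the last joint's range is limited). The gripper opens to 85 mm and grips with 20 to 120 N. Pads are 22 mm wide; open, the fingers measure 114 mm over their backs; the gripper's body (76 mm by 85 mm) begins 54 mm behind the grasp point. The pads swing forward as they close: fully open they stand 13 mm farther back than shut.
Start: joints at [1.124, 0.048, 0.099, 1.622, 0, 1.443], TCP at [164.556, 498.536, 248.312] pointing down, gripper open.
Joint ranges: [-2.91, 2.91], [-0.99, 1.94], [-1.21, 1.42], [-2.12, 2.29], [-1.49, 1.47], [-3.14, 3.14]. Speed limits (rad/s): [2.79, 2.79, 3.14, 3.14, 3.14, 3.14].

### API

Orientations are given as a 3x3 rotation matrix whose columns are the frame's x, y, z axes.
In Python, from workcell import r gives the robot as it stands. Calls block until the motion is done:
- r.movep(position, orientation): joint-space move of the TCP to a pose.
- r.movel(position, attitude=None, feed=150): straight line of the TCP; attitude=None keeps the orientation; feed is the mean speed in mm/s.
- r.set_joints(angles): joint-space move.
- r.release() and r.gripper_close(strength=None): open the fingers fully, or close them until they stop; strength is the grip in N (None keeps the last).
- r.dwell(seconds).
- r.solve_ik(position, orientation): joint angles nearest the present ones, or None.
- r.get_obs(): the state.
- r.read_camera(name): name is "scene" or "top"; returns the picture (400x640x3 uint8, blue, green, red); there is no depth.
- r.get_calibration(name): a dict with "fx", "fy", "cx", "cy" (pixels), "position" and "orientation" of the camera in the world. Camera axes: x right, y down, z forward; pixel columns grow to the right and rows downward; lengths in mm; the calibration is good to about 2 mm. A picture is of the moment at which its call begins. get_calibration takes no time and is no camera call.
A pose or a line that the arm cannot do raises r.Unreachable and nothing moves.
- r.close_job(): hands the job in; it is judged then, once.
The state is a dict: "t": time; "joint_pos": joint angles; "qvel": joint speeds; "joint_torque": joint torques, N m; "ee_pos": TCP position; "orientation": TCP orientation; "contact_force": force on the tool from outside, world axes, zero at the start; "wrist_torque": the same for the moment, N m; "opening": finger opening in mm; "finger_force": force on a finger pad.
Only numpy, scipy, OpenCV 4.12 (cv2) and the standard library are available. Lean on these libraries where they do the work, as an engineer would, in place of code of your own. Each camera call takes 0.05 s, during which the arm holds its last target. There are 200 camera calls.

### The job

Open the UV lamp's measuring port by lifting the yellow cover plate off its two pins and laying it flat and gently on the black rubber mat, handle up. Then take the orange stick radiometer out of its stand and lower its steel stem through the port, never touching the lamp with it, until the red ring on the stem is level with the top of the port. Finish while still holding it there - upright, motionless and centred in the port - and leave the ink tub, squeegee and tape roll where they are.

Things in the scene. Friction and masses are not known exactly. Their poses are not given: they have to be found in the camera images.
- lamp: UV curing lamp, fixed: blue steel box 170 mm (x) by 240 mm (y), flat top 110 mm high, with an aluminium port block flush in it; origin at the centre of its underside, control panel on its -x side. Two steel pins, 8 mm thick, 12 mm tall, tapered tips, stand on the top 42 mm to the +y and -y side of the port's centre. Five dark cooling fins, 8 mm high, at y -108 to -57 mm
- port (a point): centre of the measuring port's mouth, level with the lamp's flat top, 110 mm above the bench; axes as the lamp's. A plain vertical round bore, 24 mm in diameter, 30 mm long, open below into the lamp's empty chamber (floor 101 mm below the mouth). At the start it is hidden under the cover
- cover: loose yellow cover plate, 84 mm (x) by 110 mm (y), 4 mm thick, about 160 g, with two 11 mm holes on its y axis, 42 mm from its centre, over the lamp's pins; origin at the centre of its underside, z up. It lies on the lamp's top, centred over the port, held only by its weight: lift it straight up over 12 mm to clear the pins
- cover_handle (a point): middle of the straight grip of the cover's black bow handle: a 10 mm round bar along the cover's y axis, 60 mm long between its two legs, its axis 30 mm above the plate's upper face (34 mm above the underside); x, y, z as the cover's
- mat: black rubber mat, 180 mm (x) by 150 mm (y), 3 mm thick, fixed on the bench and empty; origin at the centre of its underside
- stand: probe stand, fixed: a dark round foot 84 mm across and 8 mm high with an upright aluminium tube, 40 mm outside and 18 mm inside diameter, open at the top, 115 mm above the bench; origin at the centre of its underside, on the tube's axis
- probe: loose stick radiometer, about 170 g, upright in the stand: its body rests on the tube's rim, its stem hangs free inside. Orange body with flat faces, 26 mm (x) by 30 mm (y) by 80 mm high, small display on its -x face; below it a steel stem 10 mm in diameter, 100 mm long. Origin at the centre of the body's underside, where the stem begins; z up along the stem
- probe_grip (a point): point on the probe's axis, 45 mm above the body's underside: a good height to take the body by a pair of flat faces
- probe_ring (a point): centre of the red depth ring on the stem (4 mm high), on the stem's axis, 40 mm below the body's underside and 60 mm above the tip
- probe_tip (a point): lower end of the stem, on its axis, 100 mm below the body's underside
- ink_tub: bystander: closed white ink tub with a red lid, 88 mm across, 95 mm high; origin at the centre of its underside
- squeegee: bystander: squeegee lying flat, wooden handle 70 by 180 mm (x by y), 24 mm high, with a green blade on its +x side; origin under the handle's centre
- tape_roll: bystander: brown tape roll lying flat, 96 mm across, 48 mm high; origin at the centre of its underside
There are look-alikes about, which are no part of the job. There is more than one size of the cover; the one meant has the size given above. There is more than one size of the probe; the job needs the smaller.

How it is judged:
By the outcome, as a careful person would: the job done as asked, in the order asked, and still so for the second after the job is handed in, while the arm keeps its last pose, push and grip.
It also fails if it takes over 64 s, if anything falls off the work surface, if the arm or the gripper's body presses on something with over 40 N, if the wrist force passes 120 N, or if a joint passes its speed limit or range.

## Working session

There is one attempt and no reset: what is moved stays moved. The work goes in short steps, each a Python script; the robot and the scene stay as the last script left them, time stands still between calls to the robot, and variables do not carry over. Pictures are saved under pics/ and viewed, at most 10 in all, crops included, and the job is handed in when it is done.

```bash
mkdir -p pics; ls; python3 - <<'E'
from workcell import r
import cv2
for n in("scene","top"):
    im=r.read_camera(n); cv2.imwrite(f"pics/{n}0.png",im)
    c=r.get_calibration(n); print(n,c)
o=r.get_obs(); print(o['t'],o['ee_pos'],o['contact_force'],o['opening'])
E
```

```text
pics
scene {'fx': 485.3042298062279, 'fy': 485.3042298062279, 'cx': 319.1894451128916, 'cy': 200.09232519179605, 'position': array([1242.65059503,  771.80511784,  942.09896749]), 'orientation': array([[-0.72183377,  0.44442766, -0.53050925],
       [ 0.69196039,  0.45005046, -0.56448685],
       [-0.01211764, -0.77455705, -0.63238796]])}
top {'fx': 379.51629806278413, 'fy': 379.51629806278413, 'cx': 318.6566883975426, 'cy': 200.15936616774675, 'position': array([ 416.69740028,   33.20300625, 1020.06671231]), 'orientation': array([[ 0.00296161, -0.98264294,  0.1854834 ],
       [-0.99989412, -0.00555249, -0.01345037],
       [ 0.0142468 , -0.18542392, -0.98255534]])}
0.1 [164.33450699 498.0774896  247.23267972] [-0.12305131 -0.33907877 -0.17141569] 85.30480353386963
```

View pics/scene0.png

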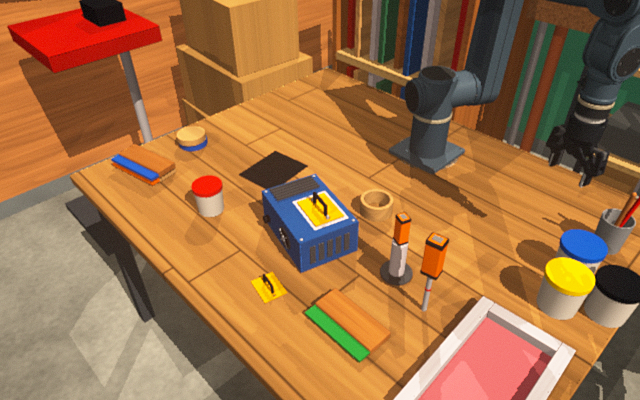

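View pics/top0.png

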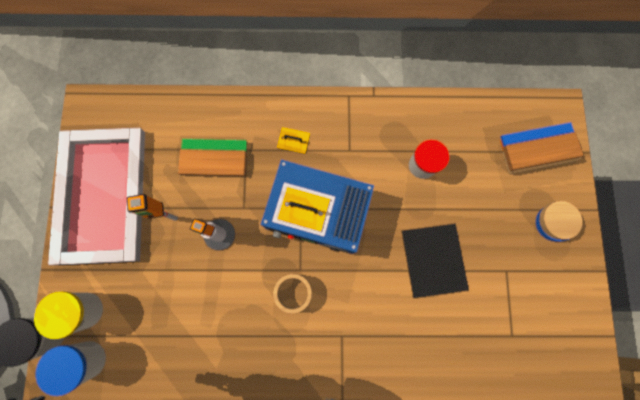

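Scene view: the lamp with the large yellow cover is at (320,209), and a small look-alike cover lies on the bench at (268,287). The short probe in the stand is at (401,235), and a bigger probe without a stand is at (434,255). The mat is at (273,168).

Top view: cover (305,208), small cover (294,140), stand probe (203,228), big probe (145,205), mat (435,260).

Candidates for the cover are top (305,208) and (294,140). Candidates for the probe are top (203,228) and (145,205). I expect the ones on the lamp and in the stand to be right, and will check them by size.

```bash
cat > h.py <<'E'
import numpy as np, cv2
from workcell import r
C={n:r.get_calibration(n) for n in("scene","top")}
def ray(n,p):
    c=C[n]; d=c['orientation']@np.array([(p[0]-c['cx'])/c['fx'],(p[1]-c['cy'])/c['fy'],1.])
    return c['position'],d/np.linalg.norm(d)
def plane(n,p,z):
    o,d=ray(n,p); return o+d*(z-o[2])/d[2]
def tri(ps,pt):
    (a,u),(b,v)=ray("scene",ps),ray("top",pt)
    s=np.linalg.lstsq(np.c_[u,-v],b-a,rcond=None)[0]
    P,Q=a+u*s[0],b+v*s[1]; return (P+Q)/2,np.linalg.norm(P-Q)
def proj(n,P):
    c=C[n]; q=c['orientation'].T@(np.asarray(P,float)-c['position'])
    return np.array([c['fx']*q[0]/q[2]+c['cx'],c['fy']*q[1]/q[2]+c['cy']])
def mask(im,lo,hi):
    return cv2.inRange(cv2.cvtColor(im,cv2.COLOR_BGR2HSV),np.array(lo),np.array(hi))
def blobs(m,amin=30):
    n,l,s,c=cv2.connectedComponentsWithStats(m)
    return [(s[i],c[i],(l==i).astype(np.uint8)) for i in range(1,n) if s[i,4]>=amin]
def crop(im,x,y,w,h,k): return cv2.resize(im[y:y+h,x:x+w],None,fx=k,fy=k,interpolation=cv2.INTER_CUBIC)
E
python3 - <<'E'
from h import *
S=cv2.imread("pics/scene0.png");T=cv2.imread("pics/top0.png")
a=crop(S,250,170,200,150,4)[:, :800]; b=crop(T,120,120,265,140,3)[:,:800]
cv2.imwrite("pics/c1.png",np.vstack([cv2.resize(a,(400,300)),cv2.resize(crop(S,375,195,80,120,1),(200,300))]) if 0 else np.vstack([np.hstack([crop(S,255,172,100,75,4),crop(S,375,205,80,60,5)]),np.hstack([crop(T,255,155,130,100,3),crop(T,125,185,136,85,3)[:255]]) if 0 else np.hstack([cv2.resize(T[155:255,255:388],(400,300)),cv2.resize(T[185:285,125:258],(400,300))])]))
for n,im in(("S",S),("T",T)):
    for k,lo,hi in(("yel",(22,150,120),(32,255,255)),("ora",(5,215,150),(16,255,255)),("dark",(0,0,0),(180,120,45))):
        for s,c,l in blobs(mask(im,lo,hi),40): print(n,k,s,c.round(1))
E
```

```text
S yel [297 193  47  33 592] [319.7 210.2]
S yel [ 545  257   51   39 1410] [570.3 276. ]
S yel [251 273  35  30 421] [267.3 288.1]
S ora [113 163  47  23 162] [136.8 175.1]
S ora [394 220  16  24 278] [401.5 231.8]
S ora [428 233  20  13  54] [436.8 239.1]
S ora [421 245  27  32 560] [433.  260.4]
S dark [ 80   0  45  26 810] [102.9  10.8]
S dark [ 465    0   40   85 1524] [484.2  35.1]
S dark [ 546    0   92  185 4740] [590.5  87.4]
S dark [422  67  29  14 191] [435.8  73.4]
S dark [405  81  31  36 477] [415.4 100. ]
S dark [410 117  18  24  95] [415.7 126.6]
S dark [ 596  265   44   39 1320] [618.9 283.5]
T yel [278 128  32  24 379] [294.3 139. ]
T yel [ 278  187   52   44 1295] [303.7 208.7]
T yel [  34  291   48   49 1801] [ 57.2 314.9]
T dark [ 596  181   33  128 1386] [612.4 246.7]
T dark [ 409  225   57   69 1463] [438.  261.5]
T dark [404 231  14  21 118] [409.8 239.9]
T dark [413 283  13  13  57] [417.9 289.6]
T dark [ 26 320  15  40 136] [ 34.8 340.6]
```

View pics/c1.png

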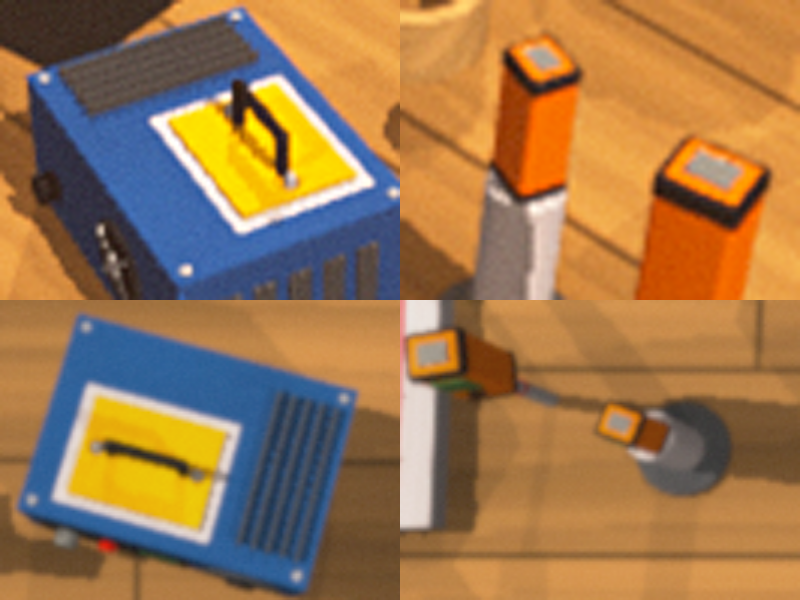

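Crop: the cover on the lamp shows its white surround and handle, and a pin on the handle axis. It is about 110 mm wide in the top view, and the bench cover is clearly smaller. The probe in the stand is the slimmer of the two. Both choices hold. Next come corners from both views.

```bash
cat >> h.py <<'E'
def quad(m):
    """4 corners of the largest blob: hull, approx, line refit, ordered by contour."""
    m=cv2.morphologyEx(m,cv2.MORPH_CLOSE,np.ones((5,5)))
    m=cv2.resize(m*(255 if m.max()==1 else 1),None,fx=4,fy=4,interpolation=cv2.INTER_LINEAR); m=(m>127).astype(np.uint8)
    k=max(cv2.findContours(m,0,cv2.CHAIN_APPROX_NONE)[0],key=cv2.contourArea)
    h=cv2.convexHull(k)
    for e in np.arange(2,60,1.):
        q=cv2.approxPolyDP(h,e,True)[:,0].astype(float)
        if len(q)<=4: break
    P=k[:,0].astype(float); L=[]
    for i in range(len(q)):
        a,b=q[i],q[(i+1)%len(q)]; u=(b-a)/np.linalg.norm(b-a); w=P-a
        t=w@u/np.linalg.norm(b-a); d=abs(w[:,0]*u[1]-w[:,1]*u[0])
        vx,vy,x,y=cv2.fitLine(P[(t>.12)&(t<.88)&(d<6)].astype(np.float32),cv2.DIST_HUBER,0,.01,.01).ravel()
        L.append(np.cross([x,y,1],[x+vx,y+vy,1]))
    R=[np.cross(L[i-1],L[i]) for i in range(len(L))]
    return np.array([(v[:2]/v[2]+.5)/4-.5 for v in R])
E
python3 - <<'E'
from h import *
np.set_printoptions(precision=1,suppress=True)
S=cv2.imread("pics/scene0.png");T=cv2.imread("pics/top0.png")
def pick(im,lo,hi,near):
    return min(blobs(mask(im,lo,hi),8),key=lambda b:np.hypot(*(b[1]-near)))[2]
def both(qs,qt,z,name):
    W=np.array([plane("top",p,z)for p in qt])
    out=[]
    for w,p in zip(W,qt):
        s=min(qs,key=lambda s:np.linalg.norm(plane("scene",s,z)-w))
        P,g=tri(s,p); out.append(P); print(name,P,"gap",g)
    out=np.array(out); print(" centre",out.mean(0),"top-plane centre",W.mean(0),"scene-plane",np.mean([plane("scene",p,z)for p in qs],0))
    for i in range(len(W)):
        d=W[(i+1)%len(W)]-W[i]; print("  edge",np.linalg.norm(d),np.degrees(np.arctan2(d[1],d[0])))
Y=(20,120,90),(34,255,255)
both(quad(pick(S,*Y,(319,210))),quad(pick(T,*Y,(304,208))),114,"cover")
D=(0,0,0),(180,255,62)
both(quad(pick(S,*D,(273,168))),quad(pick(T,*D,(438,261))),3,"mat")
B=(100,110,60),(125,255,255)
for n,im,p in(("scene",S,(290,220)),("top",T,(320,175))):
    s=pick(im,*B,p); print(n,"blue",s.sum())
q=quad(pick(T,*B,(320,200))); print("lamp",[plane("top",p,110)[:2] for p in q])
# handle blob
for n,im,p in(("scene",S,(321,205)),("top",T,(305,208))):
    for b in blobs(mask(im,(0,0,0),(180,255,75)),15):
        if np.hypot(*(b[1]-p))<20: print(n,"handle",b[0],b[1])
# probe label
for n,im,p in(("scene",S,(403,216)),("top",T,(200,226))):
    for b in blobs(mask(im,(0,0,110),(180,90,255)),4):
        if np.hypot(*(b[1]-p))<12: print(n,"label",b[0],b[1])
    for b in blobs(mask(im,(3,150,120),(20,255,255)),8):
        if np.hypot(*(b[1]-p))<25: print(n,"orange",b[0],b[1])
E
```

```text
cover [622.7  97.9 110.1] gap 1.1048730532576934
cover [593.7  -7.2 111.9] gap 3.924779200445371
cover [513.7  14.9 110.7] gap 1.7462843402036787
cover [543.6 121.8 111.4] gap 0.581179152423096
 centre [568.4  56.9 111. ] top-plane centre [567.3  57.4 114. ] scene-plane [571.3  58.6 114. ]
  edge 107.8469469016167 -105.8817962967837
  edge 81.96802315851635 164.92317316580815
  edge 110.28969964440671 74.106251308278
  edge 81.94709915314489 -16.78460752866195
mat [ 544.4 -349.7    0.3] gap 0.5582603195915214
mat [ 374.2 -374.9   -2.3] gap 2.4814824161443716
mat [ 353.9 -232.7   -3.2] gap 0.8341624308931149
mat [ 529.5 -211.5    5.4] gap 14.980578458301878
 centre [ 450.5 -292.2    0. ] top-plane centre [ 449.1 -289.5    3. ] scene-plane [ 454.3 -290.9    3. ]
  edge 172.09610440506663 -172.3611352900157
  edge 142.39895679752428 97.9572556542816
  edge 172.28515317626366 8.129267418646773
  edge 143.87264032694355 -82.11878005775536
scene blue 2663
top blue 3625
lamp [array([686., 115.]), array([ 628. , -107.5]), array([463. , -68.7]), array([526. , 160.2])]
scene handle [313 192  14  24  78] [318.8 201.2]
top handle [290 203  27  10  60] [303.  206.6]
scene label [401 215   5   3  13] [403. 216.]
top label [207 221   8   5  25] [210.2 222.9]
top label [195 223   6   6  26] [197.5 225.5]
top orange [204 225   9  10  57] [208.5 229.8]
```

Cover centre is about (568.5, 57.6) at z ≈ 111–114, measuring 108–110 × 82 mm, so it is the right one, with yaw −15.9°. Mat centre is about (450, −290), yaw 8°. Now grasping the cover.

```bash
cat >> h.py <<'E'
def Rd(ang,flip=False):
    """tool down, closing line (tool y) at world angle ang (deg)"""
    a=np.radians(ang+180*flip); y=np.array([np.cos(a),np.sin(a),0]); z=np.array([0,0,-1.])
    return np.c_[np.cross(y,z),y,z]
def best(P,ang):
    c=[(abs(q[5]),f) for f in(0,1) if (q:=r.solve_ik(P,Rd(ang,f))) is not None]
    return Rd(ang,min(c)[1])
def st(tag=""):
    o=r.get_obs(); print(tag,"t%.2f"%o['t'],"ee",np.round(o['ee_pos'],1),"F",np.round(o['contact_force'],1),"open %.1f"%o['opening'],"ff",np.round(o['finger_force'],1)); return o
E
python3 - <<'E'
from h import *
np.set_printoptions(precision=1,suppress=True)
print("handle",tri((318.8,201.2),(303,206.6)),"probe top",tri((403,216),(197.5,225.5)))
print("pred handle px",proj("scene",(568.5,57.6,144)),proj("top",(568.5,57.6,144)))
x,y=568.5,57.6
R=best((x,y,230),-15.9)
r.movep((x,y,230),R); st()
r.movel((x,y,142),feed=100); st("down")
r.gripper_close(20); st("closed")
cv2.imwrite("pics/g_s.png",r.read_camera("scene"));cv2.imwrite("pics/g_t.png",r.read_camera("top"))
E
```

```text
handle (array([569.2,  56.6, 136.1]), np.float64(3.962492417206927)) probe top (array([515.6, 284.8, 194.1]), np.float64(2.0761983037603997))
pred handle px [320. 199.] [303.1 205.8]
 t2.44 ee [568.4  58.2 230. ] F [0.3 0.8 0. ] open 85.3 ff 0.0
down t3.48 ee [569.1  57.6 142.9] F [ 0.8  0.9 -0.3] open 85.5 ff 0.0
closed t4.15 ee [568.5  57.6 142.1] F [0.2 0.1 1. ] open 9.4 ff 19.8
```

The opening reads 9.4 mm on the 10 mm bar with almost no side force, so the grasp is centred. Lifting now.

```bash
python3 - <<'E'
from h import *
r.gripper_close(50); st("grip")
r.movel((568.5,57.6,172),feed=40); st("lift30")
r.movel((568.5,57.6,240),feed=120); r.dwell(.3); st("up")
S=r.read_camera("scene");T=r.read_camera("top")
cv2.imwrite("pics/S1.png",S);cv2.imwrite("pics/T1.png",T)
cv2.imwrite("pics/c2.png",np.hstack([crop(S,255,110,130,150,3),crop(T,250,130,130,150,3)]))
E
```

```text
grip t4.47 ee [568.6  57.6 142.2] F [ 0.  -0.5  0.9] open 8.2 ff 48.8
lift30 t5.37 ee [568.3  57.6 171.8] F [ 0.  -0.1 -1.5] open 8.5 ff 48.6
up t6.38 ee [568.1  57.6 239. ] F [ 0.8  0.3 -1.6] open 8.1 ff 48.6
```

View pics/c2.png

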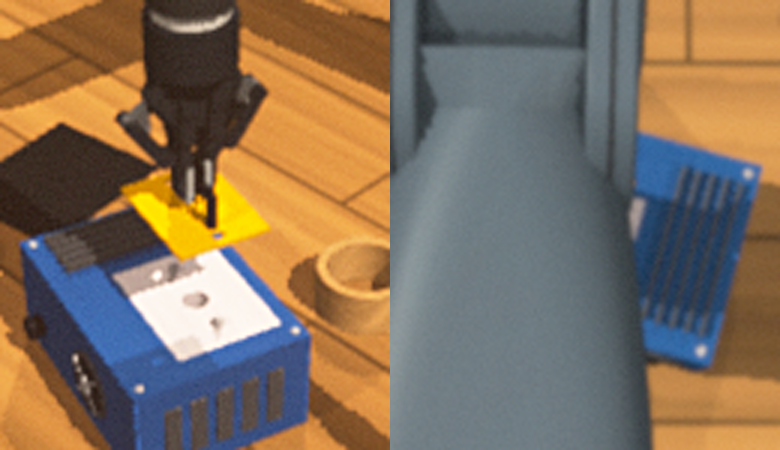

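Crop: the cover hangs level from the gripper and the port block is open, with the bore at scene crop (195,298) and the pins beside it. Laying the cover on the mat.

```bash
python3 - <<'E'
from h import *
R0=r.get_obs()['orientation']
c=[Rd(8,f) for f in(0,1)]; R=max(c,key=lambda M:np.trace(M.T@R0))
x,y=450.5,-290.5
r.movep((x,y,160),R); st()
r.movel((x,y,48),feed=90); r.dwell(.2); o=st(); f0=o['contact_force'][2]
z=40.
r.movel((x,y,z),feed=25)
while z>32:
    o=r.get_obs()
    if o['contact_force'][2]-f0>1.2: break
    z-=.7; r.movel((x,y,z),feed=12)
st("touch z=%.1f"%z)
r.gripper_close(20); st("soft")
r.release(); r.dwell(.2); st("open")
r.movel((x,y,150),feed=120); st()
# clear to the probe side
q=(490,240,300); r.movep(q,best(q,0)); st()
S=r.read_camera("scene");T=r.read_camera("top")
cv2.imwrite("pics/S2.png",S);cv2.imwrite("pics/T2.png",T)
E
ls pics
```

```text
t7.88 ee [ 451.1 -290.   160.4] F [-0.1 -0.  -2. ] open 8.1 ff 48.6
 t9.47 ee [ 450.9 -290.8   48.7] F [ 0.5 -0.4 -1.8] open 8.2 ff 48.6
touch z=34.4 t11.94 ee [ 450.6 -290.6   35.2] F [-1.4  1.4  3.6] open 8.3 ff 49.1
soft t12.16 ee [ 450.6 -290.6   35.1] F [-2.6  1.2  5.8] open 8.1 ff 49.2
open t13.08 ee [ 450.5 -290.5   34.4] F [-0.4  0.1  0.2] open 85.5 ff 0.0
 t14.20 ee [ 450.  -290.1  148.9] F [-0.3  0.  -1.6] open 85.5 ff 0.0
 t16.19 ee [490.3 239.2 299.5] F [-0.7  0.6  0.2] open 85.2 ff 0.0
S1.png
S2.png
T1.png
T2.png
c1.png
c2.png
g_s.png
g_t.png
scene0.png
top0.png
```

```bash
python3 - <<'E'
from h import *
S=cv2.imread("pics/S2.png");T=cv2.imread("pics/T2.png");S0=cv2.imread("pics/scene0.png");T0=cv2.imread("pics/top0.png")
f=lambda im,x,y,w,h:cv2.resize(im[y:y+h,x:x+w],(400,300),interpolation=cv2.INTER_CUBIC)
cv2.imwrite("pics/c3.png",np.vstack([np.hstack([f(S,230,140,140,105),f(T,255,160,220,165)]),np.hstack([f(S0,380,205,48,36),f(T0,182,210,48,36)])]))
E
```

```text
(no output)
```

View pics/c3.png

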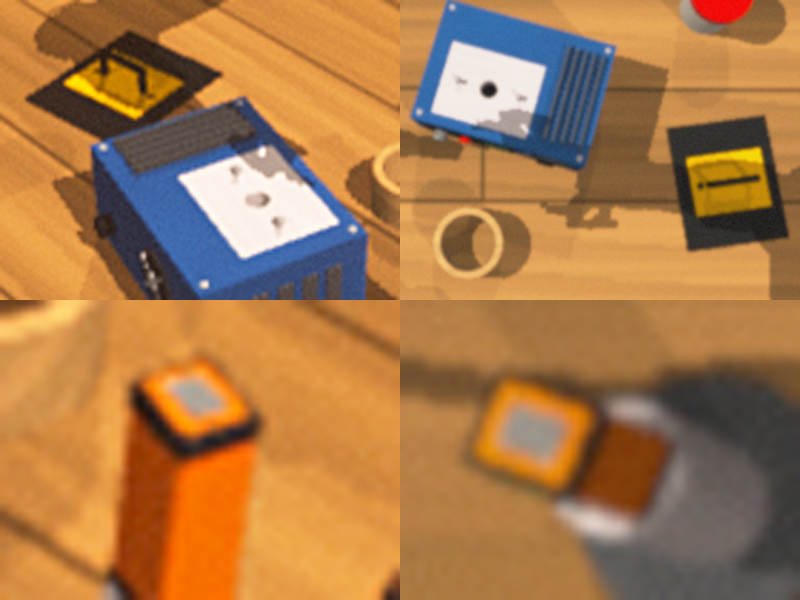

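The cover lies flat on the mat, handle up, well inside it. The port bore is dark at top crop (489,90) → full pixel ≈ (304,209). The probe's top face, with its grey label, is clear in both views. Measuring both.

```bash
python3 - <<'E'
from h import *
np.set_printoptions(precision=1,suppress=True)
S=cv2.imread("pics/S2.png");T=cv2.imread("pics/T2.png");S0=cv2.imread("pics/scene0.png");T0=cv2.imread("pics/top0.png")
def up(im,x,y,w,h,lo,hi,near,k=8):
    m=mask(cv2.resize(im[y:y+h,x:x+w],None,fx=k,fy=k,interpolation=cv2.INTER_CUBIC),lo,hi)
    t=(np.array(near)-(x,y)+.5)*k
    b=min(blobs(m,40),key=lambda b:np.hypot(*(b[1]-t)))
    c=max(cv2.findContours(b[2],0,2)[0],key=cv2.contourArea)
    back=lambda p:(np.asarray(p)+.5)/k-.5+(x,y)
    return back(b[1]),cv2.convexHull(c),back,b[0][4]/k/k
G=(0,0,90),(180,95,255)
ls=up(S0,394,208,20,14,*G,(403,216)); lt=up(T0,188,216,18,20,*G,(197.5,225.5))
print("label",ls[0],ls[3],lt[0],lt[3],tri(ls[0],lt[0]))
O=(5,140,140),(25,255,255)
for n,im,w,near in(("top",T0,(186,214,20,24),(197.5,225.5)),("scene",S0,(392,208,22,12),(403,216))):
    c,h,back,a=up(im,*w,*O,near)
    M=cv2.convexHull(h); P=np.array([plane(n,back(p[0]),195)[:2] for p in M],np.float32)
    rc=cv2.minAreaRect(P); print(n,"top face",back(c*0+0)[0] if 0 else c,a,"rect",rc)
bs=up(S,308,200,24,18,(0,0,0),(180,255,190),(319,209.5)); bt=up(T,292,200,24,20,(0,0,0),(180,255,110),(304,209.5))
print("bore",bs[0],bs[3],bt[0],bt[3],tri(bs[0],bt[0]),plane("top",bt[0],110),plane("scene",bs[0],110))
W=(0,0,150),(180,60,255)
# lamp screws (4 white dots)
for n,im in(("scene",S),("top",T)):
    print(n,[(b[1].round(1),int(b[0][4])) for b in blobs(mask(im,(0,0,140),(180,110,255)),3) if (255<b[1][0]<380 and 150<b[1][1]<265)])
print("big probe", tri((437,239.5),(137,204)))
E
```

```text
label [403.1 216.1] 14.265625 [197.4 225.5] 27.890625 (array([515.6, 285. , 193.9]), np.float64(2.0708314111930393))
top top face [193.4 229. ] 228.796875 rect ((509.48040771484375, 291.01556396484375), (41.15520477294922, 41.2857551574707), 0.2421899139881134)
scene top face [402.7 213. ] 228.90625 rect ((510.6907043457031, 278.334716796875), (42.653831481933594, 56.24034881591797), 45.3863639831543)
bore [322.2 209.6] 8.65625 [303.5 209. ] 44.71875 (array([565.5,  59.2, 107.2]), np.float64(4.112268750252506)) [566.4  57.6 110. ] [566.5  63.2 110. ]
scene [(array([264.6, 190.7]), 14), (array([319.6, 210.2]), 1295), (array([340.8, 201.9]), 19), (array([354.1, 219. ]), 21), (array([358. , 229.5]), 8), (array([279.8, 229. ]), 4), (array([282.8, 236. ]), 4), (array([300.8, 239. ]), 10)]
top [(array([277. , 175.7]), 114), (array([338.5, 175.7]), 172), (array([303.3, 208.4]), 2279), (array([265.7, 206.3]), 3), (array([263.4, 218.8]), 48), (array([275.1, 233.7]), 14)]
big probe (array([556.5, 404.1, 227.6]), np.float64(2.109937308500763))
```

```bash
python3 - <<'E'
from h import *
np.set_printoptions(precision=1,suppress=True)
T0=cv2.imread("pics/top0.png"); k=8
im=cv2.resize(T0[214:238,186:212],None,fx=k,fy=k,interpolation=cv2.INTER_CUBIC); A=[]
t=(np.array((197.4,225.5))-(186,214)+.5)*k
for smin in(170,185,200):
  for lo in(130,160):
    m=mask(im,(5,smin,lo),(22,255,255)); cand=[b for b in blobs(m,400) if np.hypot(*(b[1]-t))<25]
    for b in cand:
        h=cv2.convexHull(max(cv2.findContours(b[2],0,2)[0],key=cv2.contourArea))[:,0]
        P=np.array([plane("top",(p+.5)/k-.5+(186,214),195)[:2] for p in h],np.float32); rc=cv2.minAreaRect(P)
        print(smin,lo,rc)
        if 18<min(rc[1]) and max(rc[1])<34: A.append((rc[2]+45)%90-45)
yaw=np.median(A) if A else -15; print("yaw",yaw)
assert -28<yaw<-5
x,y=515.6,285.
R=best((x,y,250),yaw)
r.movep((x,y,255),R); st()
r.movel((x,y,158),feed=90); st("down")
r.gripper_close(20); r.dwell(.2); st("closed")
E
```

```text
170 130 ((514.8645629882812, 285.6880187988281), (28.66004180908203, 25.372039794921875), 68.99185943603516)
170 160 ((515.0198974609375, 285.962158203125), (27.63323974609375, 22.875553131103516), 71.46037292480469)
185 130 ((514.9307861328125, 285.40460205078125), (27.924264907836914, 24.59191131591797), 71.71653747558594)
185 160 ((514.9548950195312, 285.768310546875), (27.224308013916016, 22.875553131103516), 71.46037292480469)
200 130 ((515.0625, 285.06689453125), (27.30177116394043, 24.21297264099121), 72.26972198486328)
200 160 ((514.8809204101562, 285.50103759765625), (26.696691513061523, 22.809926986694336), 71.16033172607422)
yaw -18.539627075195312
 t16.74 ee [515.2 284.2 254.1] F [-0.3  0.3  0.3] open 85.3 ff 0.0
down t17.97 ee [516.1 285.3 159. ] F [-0.4  0.3  0.1] open 85.8 ff 0.0
closed t18.73 ee [515.8 285.  158.3] F [ 0.4 -0.3  1. ] open 25.6 ff 21.0
```

The opening is 25.6 mm, the 26 mm face pair, so this is the right probe. Firm the grip, lift it out, and look at it beside the lamp to tie the stem to the TCP.

```bash
python3 - <<'E'
from h import *
r.gripper_close(60); st("grip")
x,y=515.6,285.
r.movel((x,y,178),feed=40); st("lift20")
r.movel((x,y,300),feed=110); st("lift")
r.movel((530,215,300),feed=120); r.dwell(.4); o=st("view"); print(o['orientation'].round(4))
S=r.read_camera("scene");T=r.read_camera("top")
cv2.imwrite("pics/S3.png",S);cv2.imwrite("pics/T3.png",T)
ps=proj("scene",(530,215,200)).astype(int);pt=proj("top",(530,215,200)).astype(int); print(ps,pt)
f=lambda im,c:crop(im,max(c[0]-50,0),max(c[1]-75,0),100,150,4)
cv2.imwrite("pics/c4.png",np.hstack([f(S,ps),f(T,pt)]))
E
```

```text
grip t18.95 ee [515.8 285.1 158.3] F [-0.2 -0.   2.7] open 25.4 ff 58.6
lift20 t19.60 ee [515.6 285.  178.1] F [-0.   0.4 -2.5] open 25.4 ff 58.3
lift t20.86 ee [515.3 284.9 299.1] F [-0.5  0.4 -2.2] open 25.6 ff 58.3
view t22.00 ee [529.9 215.4 300. ] F [-0.   0.8 -2.1] open 25.8 ff 58.3
[[-3.173e-01 -9.483e-01 -0.000e+00]
 [-9.483e-01  3.173e-01  1.000e-04]
 [-1.000e-04  1.000e-04 -1.000e+00]]
[376 203] [229 218]
```

View pics/c4.png

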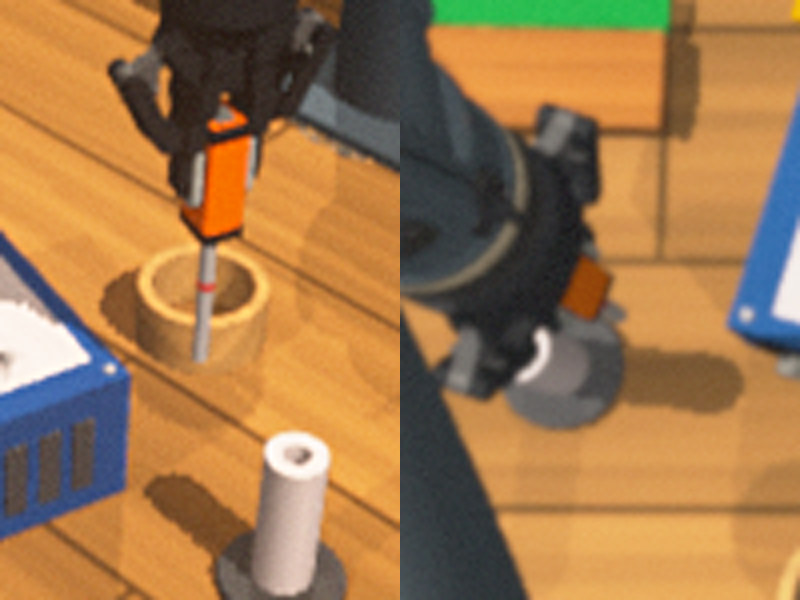

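Crop: in the scene view the red ring is at crop (206,287) and the tip at (200,360), with the stem vertical. The top view shows only the tip beside the body, at crop (615,312). Next, a close look at the bore.

```bash
python3 - <<'E'
from h import *
np.set_printoptions(precision=1,suppress=True)
S=cv2.imread("pics/S3.png");T=cv2.imread("pics/T3.png");S2=cv2.imread("pics/S2.png");T2=cv2.imread("pics/T2.png")
k=8;x0,y0=366,185
im=cv2.resize(S[y0:y0+40,x0:x0+30],None,fx=k,fy=k,interpolation=cv2.INTER_CUBIC)
m=mask(im,(0,110,90),(6,255,255))|mask(im,(172,110,90),(180,255,255))
for b in blobs(m,40): print("ring",(b[1]+.5)/k-.5+(x0,y0),b[0][2:]/k)
o=np.array([529.9,215.4,0]); 
for n,z in(("ring",216.7),("tip",156.7)): print(n,"pred scene",proj("scene",o+[0,0,z]),"top",proj("top",o+[0,0,z]))
f=lambda im,x,y:cv2.resize(im[y:y+40,x:x+40],(400,400),interpolation=cv2.INTER_CUBIC)
cv2.imwrite("pics/c5.png",np.hstack([f(S,300,190),f(T2,284,189)]))
E
```

```text
ring [377.  199.4] [ 3.9  3.  67. ]
ring pred scene [377.5 197.9] top [227.9 217.4]
tip pred scene [375.9 216.9] top [233.7 221.1]
```

View pics/c5.png

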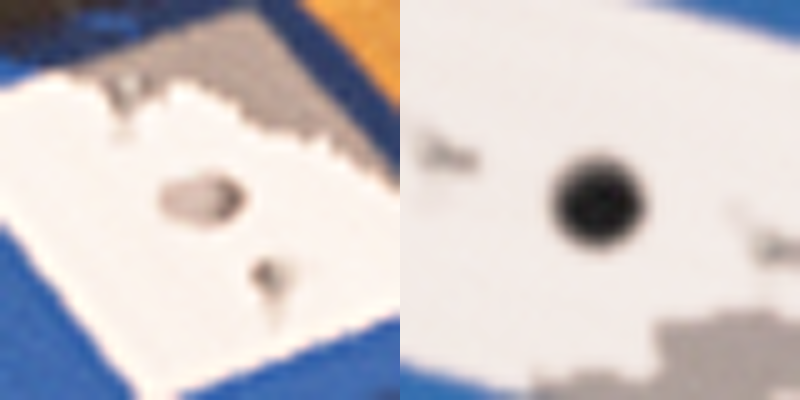

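```bash
python3 - <<'E'
from h import *
np.set_printoptions(precision=1,suppress=True)
for d in((0,0),(0,-1.5),(-0,-1.2),(.5,-1.5)):
    p=np.array((319.75,209.45))+d; print(d,"bore scene",plane("scene",p,110)[:2],"tri",*tri(p,(303.4,208.9)))
print("top",plane("top",(303.4,208.9),110))
# cover on mat: known released pose (450.5,-290.5), tops at z=7; check both camera biases
S=cv2.imread("pics/S3.png");T=cv2.imread("pics/T2.png")
for n,im,near in(("scene",S,None),("top",T,None)):
    near=proj(n,(450.5,-290.5,7)); b=min([b for b in blobs(mask(im,(18,110,60),(36,255,255)),60)],key=lambda b:np.hypot(*(b[1]-near)))
    q=quad(b[2]); c=np.array([plane(n,p,7)[:2] for p in q]); print(n,near,b[1],len(q),"centre",c.mean(0),"edges",[np.linalg.norm(c[i]-c[i-1]).round(1) for i in range(len(c))])
# stand top/foot check: stem tip in top view
k=8;x0,y0=222,208
E
```

```text
(0, 0) bore scene [570.7  58.4] tri [567.9  57.  107.3] 2.1900793544697694
(0, -1.5) bore scene [566.4  53.9] tri [567.2  56.7 112. ] 2.6035364037851325
(0, -1.2) bore scene [567.3  54.8] tri [567.4  56.8 111.1] 2.5209708621796745
(0.5, -1.5) bore scene [565.5  54.9] tri [566.8  57.2 112.1] 1.2849080649836355
top [566.7  57.7 110. ]
scene [273.4 168.2] [273.2 169.7] 4 centre [ 452.7 -288.3] edges [np.float64(118.9), np.float64(93.2), np.float64(102.8), np.float64(84.4)]
top [435.4 259.2] [435.3 259.4] 4 centre [ 450.1 -290.6] edges [np.float64(116.1), np.float64(90.8), np.float64(116.1), np.float64(90.1)]
```

Tying to known poses: the top camera is good to about 0.5 mm at the mat, and the scene camera reads about 1.4 px low in rows. The port is therefore ≈ (566.7, 57.4). Hovering over it to compare stem and bore in the same view.

```bash
python3 - <<'E'
from h import *
np.set_printoptions(precision=2,suppress=True)
x,y=566.7,57.2
r.movel((x,y,300),feed=110); r.movel((x,y,272),feed=60); r.dwell(.5); o=st("hover")
S=r.read_camera("scene");cv2.imwrite("pics/S4.png",S)
e=np.array(o['ee_pos']); k=8
zr=e[2]-83.3; p=proj("scene",(e[0],e[1],zr)); x0,y0=(p-(12,12)).astype(int)
im=cv2.resize(S[y0:y0+24,x0:x0+24],None,fx=k,fy=k,interpolation=cv2.INTER_CUBIC)
m=mask(im,(0,110,90),(6,255,255))|mask(im,(172,110,90),(180,255,255))
for b in blobs(m,40): print("ring",(b[1]+.5)/k-.5+(x0,y0),b[0][4]/k/k,"pred",p)
print("tip pred",proj("scene",(e[0],e[1],zr-60)),"port pred",proj("scene",(x,y,110)),"obs 319.75 209.45")
cv2.imwrite("pics/c6.png",cv2.resize(S[160:230,285:355],(560,560),interpolation=cv2.INTER_CUBIC))
E
```

```text
hover t24.84 ee [566.8  57.2 272.2] F [ 0.   1.1 -2. ] open 25.3 ff 58.3
ring [319.23 186.2 ] 9.75 pred [320.17 184.98]
tip pred [320.42 203.1 ] port pred [320.52 208.56] obs 319.75 209.45
```

View pics/c6.png

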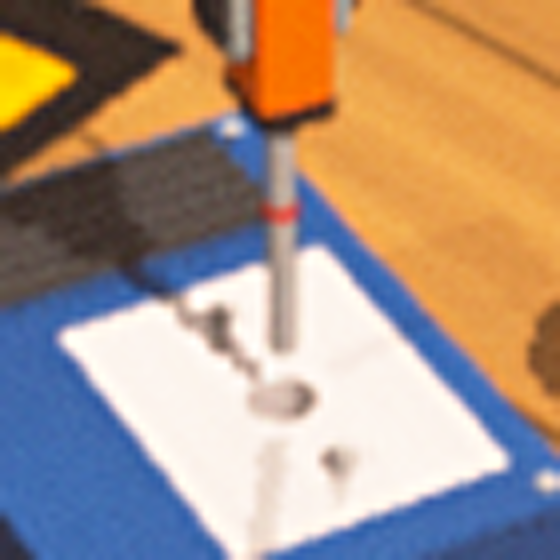

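Crop: the stem is vertical just above the bore, with the ring at crop (281,213) and the bore at (282,398). Ring and bore show the same camera bias (−0.9/+1.2 px and −0.8/+0.9 px), so they agree to about 1 mm. Lowering with a force guard.

```bash
python3 - <<'E'
from h import *
np.set_printoptions(precision=2,suppress=True)
x,y=566.3,57.0
f0=np.array(r.get_obs()['contact_force'])
for z in list(range(262,196,-8))+[193.3]:
    r.movel((x,y,z),feed=40); o=r.get_obs()
    if np.linalg.norm(np.array(o['contact_force'])-f0)>4: print("FORCE at",z,o['contact_force']); break
r.dwell(.6); o=st("in"); e=np.array(o['ee_pos'])
S=r.read_camera("scene");cv2.imwrite("pics/S5.png",S)
p=proj("scene",(e[0],e[1],e[2]-83.3)); k=8; x0,y0=(p-(12,12)).astype(int)
im=cv2.resize(S[y0:y0+24,x0:x0+24],None,fx=k,fy=k,interpolation=cv2.INTER_CUBIC)
m=mask(im,(0,80,90),(8,255,255))|mask(im,(170,80,90),(180,255,255))
for b in blobs(m,40): print("ring",(b[1]+.5)/k-.5+(x0,y0),b[0][4]/k/k,"pred",p)
cv2.imwrite("pics/c7.png",cv2.resize(S[180:230,295:345],(600,600),interpolation=cv2.INTER_CUBIC))
E
```

```text
in t28.96 ee [566.3  57.  193.3] F [-0.3  0.4 -2.1] open 25.3 ff 58.3
ring [316.22 197.03] 3.8125 pred [320.57 208.45]
ring [323.05 198.1 ] 4.609375 pred [320.57 208.45]
ring [320.01 209.6 ] 14.359375 pred [320.57 208.45]
```

View pics/c7.png

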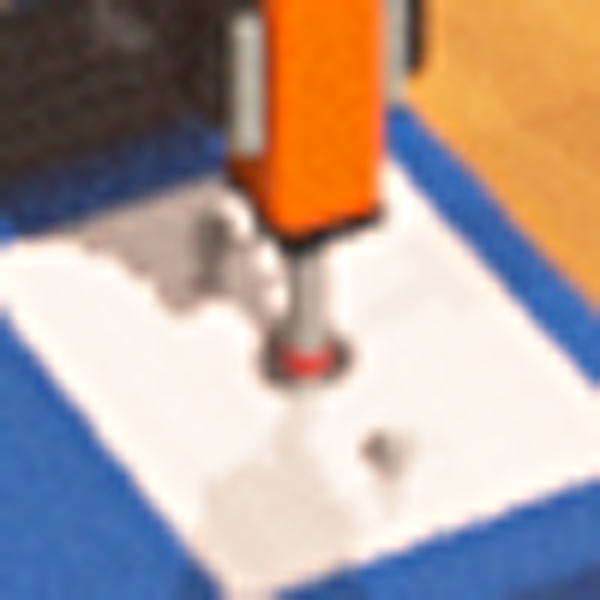

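Crop: the bore spans crop x 262–352 (centre 307) and the ring is centred at (308,361), level with the mouth. There is a dark gap on both sides and no change in contact force. Handing in.

```bash
python3 - <<'E'
from workcell import r
print(r.close_job())
E
```

```text
the job is handed in; nothing more can be done
None
```

The job is handed in: the cover lies flat on the mat, handle up, and the smaller probe is held upright in the port with its red ring level with the top. It looks centred to about 1 mm, no contact with the lamp showed in the force readings, and it took about 29 s of the 64 s.

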